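# Clip the snap-hook handle to the jar tray and draw the tray to the filling position

### The job

Take the pull handle with the sprung snap hook (not the open drag hook), press its gate in against the upright leg of the jar tray's eye and clip it on so that the gate snaps shut behind the leg. Then draw the tray by the clipped hook towards the robot along its rails until you feel it come fully home against the stop block on its rail, and prove the clip there with a steady pull of about 15 N (at least 10 N) for half a second or more; then let go, leaving the hook clipped and lying flat on the table. Never push or pull the tray with more than 22 N, do not touch the tray with the gripper or arm, and leave everything else where it is.

Things in the scene. Friction and masses are not known exactly. Their poses are not given: they have to be found in the camera images.
- hook_grip (a point): Loose snap-hook pull handle, 160 g, flat on the table: grey grip 60 long (x) x 18 wide (y) x 34 mm high, steel snap hook on its +x end. Point: centre of the grip, 17 mm above its underside. x to the hook's bow, y to its gate (left when the bow points away), z up. The hook is 8 mm round bar in a level plane 8 mm below this point; spine bar centred on y = -14 mm, far end of bow at x = 98 mm.
- hook_mouth (a point): Point on the snap hook's gate at which to press: x = 66, y = +14 mm from hook_grip, 8 mm lower; same axes. The gate is a 6 mm bar along y = +14 from its hinge at x = 30 to its tip at x = 74 mm; the fixed nose goes on from x = 76 mm. A 6 mm leg at x = 60 to 70 first touches at y = +20, clears the nose once in past y = +7, and at x = 66 the gate is on its rigid inner stop at y = +3 mm.
- hook_bow (a point): Where a 6 mm leg's axis stands when seated in the snap hook's bow: x = 87, y = 0 mm from hook_grip, 8 mm lower; same axes. The loop is 20 mm wide inside; the bow is a half circle of 10 mm inner radius about x = 80, y = 0.
- gate (a joint): Hinge of the snap hook's sprung gate: 0 shut, positive inward only (tip towards the spine), 0.45 rad at its rigid inner stop. Spring-closed: at the pressing point about 2 N starts it and 6 to 8 N holds it fully in, friction included.
- eye (a point): Rigid eye on the tray's near side. Point on the axis of its upright round leg (6 mm thick, 2 to 45 mm above the table), 22 mm above the table. x from leg to tray (away from the robot), z up; the tray is drawn along -x. A bar from the leg's top (48 mm high) and a flat tongue below (30 mm wide, top 2.5 mm high, from x = -10 mm) run to the tray and close the eye: a hook gets on only through its gate.
- tray_front (a point): Middle of the tray's near face (the eye's mounting plate), 46 mm from the leg along +x, 22 mm above the table; axes as for eye. The steel tray is 190 mm wide (y) and 155 mm deep, with twelve jars fixed in it, up to 61 mm above the table.
- tray_stop (a point): Point on the tray's front wall that meets the stop block: 48.5 mm along +x and 70 mm along +y from the eye's leg, 22 mm above the table; axes as for eye. The stop block's own face (stop_face in the rules) is level with it but is not measured.
- tray (a joint): Slide of the tray along its two rails: 0 at the far end, growing as it is drawn along -x. Starts at 0 to 0.02 m. Sliding friction about 4 N; it does not give sideways and stays where it is left. Its rigid front stop is a dark steel block (20 x 24 x 26 mm) clamped on the left (+y) rail, set anew each time and not measured: the tray meets it somewhere from 0.044 to 0.075 m. Feel for it.
- drag_hook_grip (a point): A plain open drag hook with the same grip but no gate (open on its +y side), loose; point and axes as for the snap hook. Not to be used; leave it. It and the snap hook lie left and right on the table in either order.
- jar_a: Loose white jar with black lid, 42 mm diameter, 49 mm high; origin at the centre of its underside. Leave it.
- jar_b: Another such jar. Leave it.
- lid: Loose black jar lid, 42 mm diameter, 10 mm high; origin at the centre of its underside. Leave it.
- lotion: White bottle, 54 mm diameter, 130 mm high; origin at the centre of its underside. Leave it.
- scraper: Spatula 200 mm long lying on the table. Leave it.
There are look-alikes about, which are no part of the job. What is shaped like the part that bears hook_grip but green is not meant.

How it is judged:
By the outcome, as a careful person would: the job done as asked, in the order asked, and still so for the second after the job is handed in, with the robot touching nothing.
It also fails if it takes over 67 s, if anything falls off the work surface, if the arm or the gripper's body presses on something with over 40 N, if the wrist force passes 120 N, or if a joint passes its speed limit or range.

### The arm

A 6-joint arm with a two-finger parallel gripper is mounted at the origin on the work surface. World frame = base frame: x ahead of the robot, y to its left, z up, the work surface at z = 0. Lengths are in m, angles in degrees, forces in N, time in s.
With the tool pointing down it reaches from about 0.35 to 0.725 m from the base axis. Payload 4.3 kg.
Tool frame: the origin (TCP) lies between the finger pads; the fingertips stand 17 mm ahead of it and the grasp point (between the pads) lies 2 mm behind it (r.nose_length is the distance from the TCP to the fingertips, in m); z points along the fingers, y is the direction in which the jaws open and shut (so a half turn about z gives the same grasp; the last joint's range is limited). The gripper opens to 85 mm and grips with 20 to 120 N. Pads are 22 mm wide; open, the fingers measure 114 mm over their backs; the gripper's body (76 mm by 85 mm) begins 54 mm behind the grasp point. The pads swing forward as they close: fully open they stand 13 mm farther back than shut.
Start: joints at [-6.32, 21.618, 4.641, 73.018, 0, 83.68], TCP at [0.575, 0, 0.248] pointing down, gripper open.
Joint ranges: [-156.06, 156.06], [-48.1, 94.91], [-58.44, 69.94], [-101.28, 121.22], [-78.64, 73.56], [-180, 180]. Speed limits (degrees/s): [147.25, 147.25, 180, 180, 180, 180].

### API

Orientations are given as [roll, pitch, yaw] about the fixed x, y, z axes, in that order (R = Rz(yaw) Ry(pitch) Rx(roll)).
In Python, from rig import r gives the robot as it stands.
- The arm moves only by the shell command python3 -m pendant 'ROWS' [OPENING]. ROWS is JSON, a list of rows, each a list of 6 numbers: the shift along the tool's x, y, z in m, then the turn, a rotation vector about the tool's x, y, z in rad. A call has 1 to 12 rows; each row shifts and turns the pose as measured when the row begins, along the tool's axes as they then stand; what a row does not reach is not made up. A row lasts 1/12 s, in which the tool goes at most 41.7 mm and 7.16 degrees, less where a joint would pass 70% of its speed; a pose out of reach is approached as far as the arm can. A call with a gripper value outside its range is refused whole. OPENING is the gripper command: -1 is shut, 1 is fully open, values between are in proportion, set as the call begins (- or left out, the last holds). The fingers move at their own pace and stop on an object; the grip force is fixed at half the most. Time passes only in rows, so rows that do not move let the fingers close. It gives the time, the measured TCP pose, the force and the opening at its end, in the units of the state.
- r.read_state(): the state, without advancing time (a new reading comes with each control period).
- r.snapshot(name): name is "scene" or "side" or "wrist"; returns the picture (480x640x3 uint8, blue, green, red); there is no depth.
- r.get_calibration(name): a dict with "mtx" (3x3 intrinsics, pixels), "world_from_camera" (4x4, takes a point from camera to world coordinates); the wrist camera has in their place "mount" (4x4, takes a point from camera to tool coordinates, whose origin is the TCP and whose axes are the flange's). Camera axes: x right, y down, z forward; pixel columns grow to the right and rows downward; lengths in m; the calibration is good to about 2 mm. A picture is of the moment at which its call begins: read the wrist's pose just before it. get_calibration takes no time and is no camera call.
- r.hand_in(): hands the job in, once; it reports no verdict.
Trained networks look in the newest picture that a camera, given by its name, has taken for a name from the list of things; names that differ only in an ending like _2 or _b are one class to them, and where a whole thing is asked for, a point or a joint stands for the part that bears it (a point fixed in the world has none). Each returns a list of dicts, best first, with "conf" (0 to 1); they miss things now and then, are a little off and sometimes report something else, mostly with a low value. They report only what shows in the picture. A call takes as long as a camera call. They do not tell look-alikes from the thing itself.
- r.look_for(camera, label): "bbox" ([left, top, right, bottom] in pixels, round what is visible of it).
The state is a dict: "clock": time; "qpos": joint angles; "joint_velocities": joint speeds; "joint_torque": joint torques, N m; "position": TCP position; "orientation": TCP orientation; "force": force on the tool from outside, world axes, zero at the start; "wrist_torque": the same for the moment, N m; "gripper_width": finger opening in m.
Only numpy, scipy, OpenCV 4.12 (cv2) and the standard library are available. Lean on these libraries where they do the work, as an engineer would, in place of code of your own. Each camera call takes 0.05 s, during which the arm holds its last target.

## Working session

There is one attempt and no reset: what is moved stays moved. The work goes in short steps, Python scripts to look and compute and a shell command to move; the robot and the scene stay as the last step left them, time stands still between calls to the robot, and variables do not carry over. Pictures are saved under pics/ and viewed, and the job is handed in when it is done.

```bash
ls; mkdir -p pics; python3 - <<'E'
from rig import r
import cv2
print(r.read_state())
for n in ("scene","side","wrist"):
    im=r.snapshot(n); cv2.imwrite(f"pics/{n}0.png",im)
    c=r.get_calibration(n); print(n,{k:(v.round(4).tolist() if hasattr(v,'round') else v) for k,v in c.items()})
E
```

```text
pics
{'clock': 0.0, 'qpos': array([-6.31995488e+00,  2.16646551e+01,  4.56155955e+00,  7.30202695e+01,
       -3.75602132e-04,  8.36791168e+01]), 'joint_velocities': array([ 0.09807131,  0.11390377, -0.06577553, -0.01204307, -0.02402247,
       -0.14900531]), 'joint_torque': array([ 5.03441061e-04, -4.63600910e+01,  2.69876987e+01,  2.07655923e-02,
       -6.74222474e-05, -6.15417605e-06]), 'position': array([5.74352504e-01, 7.35224857e-05, 2.47324114e-01]), 'orientation': array([-1.79877344e+02, -1.32087409e-02,  9.00009146e+01]), 'force': array([0.61105325, 0.0374341 , 0.0346038 ]), 'wrist_torque': array([ 0.00345265, -0.00707927,  0.00745713]), 'gripper_width': 0.0851402896950583}
scene {'mtx': [[447.835, 0.0, 322.534], [0.0, 447.835, 239.1771], [0.0, 0.0, 1.0]], 'world_from_camera': [[-0.5725, 0.6886, -0.4451, 0.9495], [0.8198, 0.4722, -0.3239, 0.3059], [-0.0129, -0.5503, -0.8349, 0.8578], [0.0, 0.0, 0.0, 1.0]]}
side {'mtx': [[444.1601, 0.0, 330.57], [0.0, 444.1601, 245.5167], [0.0, 0.0, 1.0]], 'world_from_camera': [[0.9545, -0.1708, 0.2443, 0.3195], [-0.2978, -0.5145, 0.8041, -0.6684], [-0.0117, -0.8403, -0.542, 0.4993], [0.0, 0.0, 0.0, 1.0]]}
wrist {'mtx': [[418.8384, 0.0, 324.3324], [0.0, 418.8384, 239.6829], [0.0, 0.0, 1.0]], 'mount': [[-0.0014, -0.9465, -0.3228, 0.0836], [1.0, -0.0016, 0.0002, 0.0007], [-0.0007, -0.3228, 0.9465, -0.126], [0.0, 0.0, 0.0, 1.0]]}
```

View pics/scene0.png

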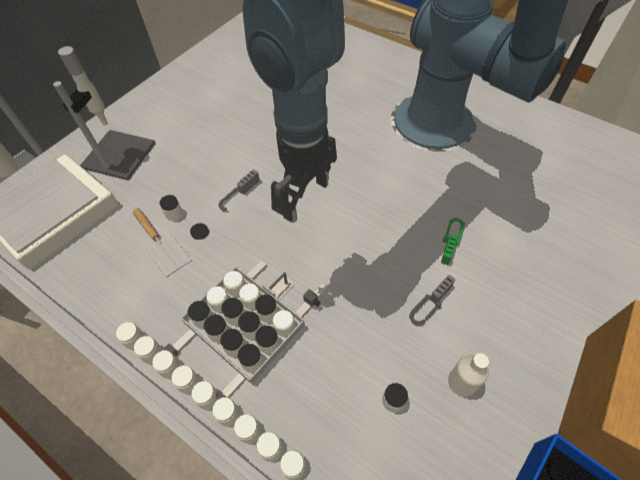

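View pics/side0.png

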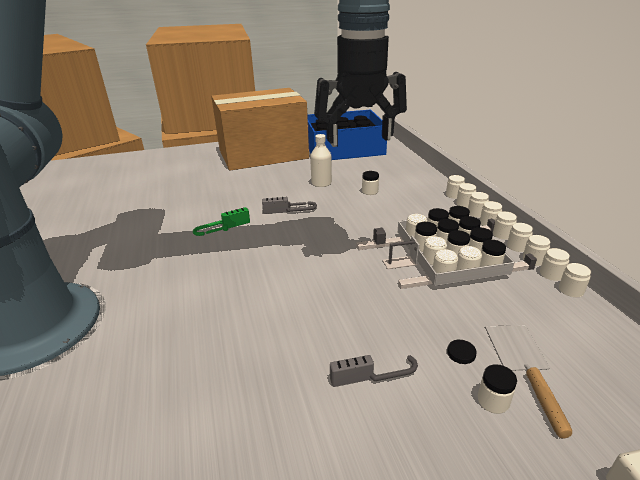

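View pics/wrist0.png

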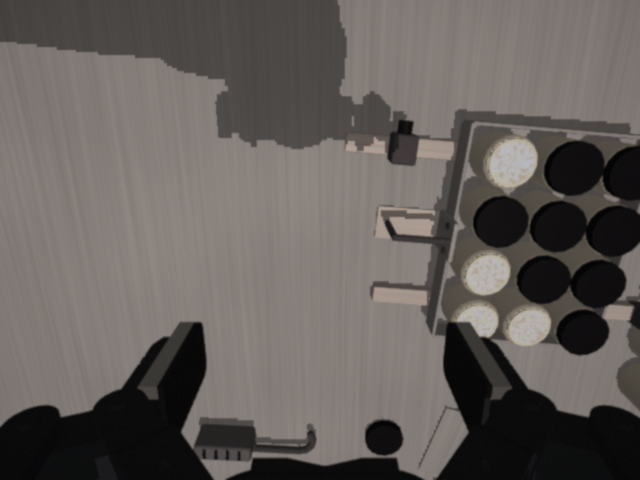

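The scene view shows three candidates. The grey closed snap hook is at scene (433,300) and side (290,206). The green look-alike is at scene (453,240), and the grey open drag hook is at scene (240,190). By the description I choose the grey closed one and will check it in a crop. The eye leg is near wrist (386,222), and the stop block is at wrist (403,148).

```bash
cat > h.py <<'E'
from rig import r
import numpy as np, cv2
from scipy.spatial.transform import Rotation as R
def cam(n,st=None):
    c=r.get_calibration(n)
    if n=="wrist":
        st=st or r.read_state()
        T=np.eye(4);T[:3,:3]=R.from_euler('xyz',st["orientation"],degrees=True).as_matrix();T[:3,3]=st["position"]
        return np.array(c["mtx"]),T@np.array(c["mount"])
    return np.array(c["mtx"]),np.array(c["world_from_camera"])
def p2w(n,uv,z,st=None):
    K,T=cam(n,st); d=T[:3,:3]@np.linalg.solve(K,[uv[0],uv[1],1.]); o=T[:3,3]
    return o+d*(z-o[2])/d[2]
def w2p(n,p,st=None):
    K,T=cam(n,st); q=K@(T[:3,:3].T@(np.asarray(p)-T[:3,3])); return q[:2]/q[2]
def crop(src,name,x0,y0,x1,y1,s):
    im=cv2.imread(src)[y0:y1,x0:x1]; cv2.imwrite(name,cv2.resize(im,None,fx=s,fy=s,interpolation=cv2.INTER_CUBIC))
E
python3 - <<'E'
from h import *
crop("pics/scene0.png","pics/c1.png",395,205,495,335,4)
crop("pics/side0.png","pics/c2.png",180,180,340,250,5)
crop("pics/wrist0.png","pics/c3.png",330,100,480,350,2.4)
for l in ("hook_grip","drag_hook_grip"):
    print(l,[(d['conf'],np.round(d['bbox'])) for d in r.look_for("scene",l)])
print(p2w("scene",(445,288),.03),p2w("scene",(415,318),.009))
print(p2w("wrist",(386,222),.045),p2w("wrist",(448,240),.045))
E
```

```text
hook_grip [(0.77, array([409., 278., 455., 327.])), (0.73, array([438., 216., 465., 264.]))]
drag_hook_grip [(0.72, array([217., 171., 259., 212.]))]
[0.46434322 0.26145519 0.03      ] [0.54794626 0.24092898 0.009     ]
[ 0.62571755 -0.01326569  0.045     ] [ 0.67787009 -0.0288883   0.045     ]
```

View pics/c1.png

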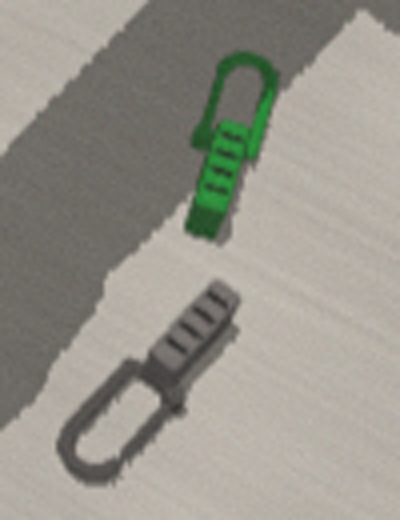

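View pics/c2.png

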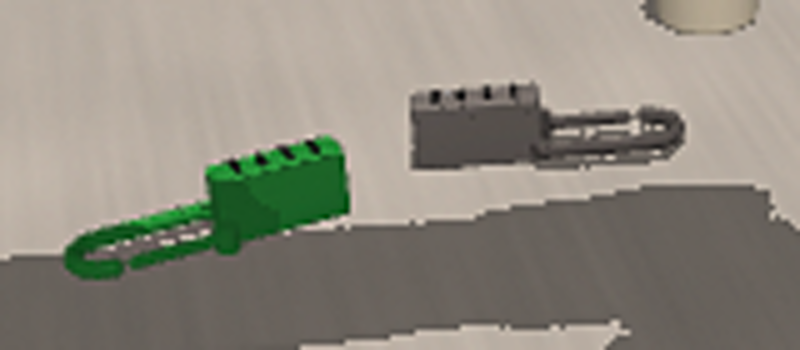

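View pics/c3.png

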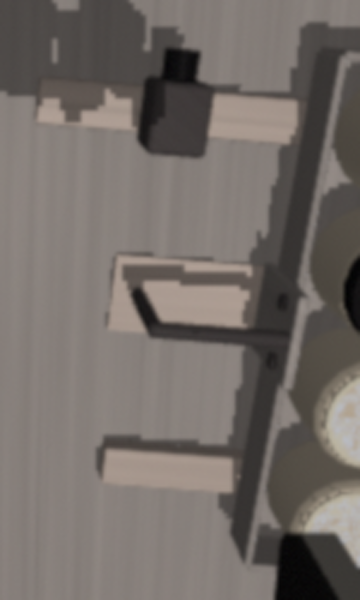

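The crops confirm it. The grey hook at scene (433,300) has a closed loop and a gate, and the green one is rejected. I'll turn the wrist and go above the snap hook.

```bash
python3 -m pendant '[[0,0,0,0,0,-0.12],[0,0,0,0,0,-0.12],[0,0,0,0,0,-0.12],[0,0,0,0,0,-0.12],[0,0,0,0,0,-0.12],[0,0,0,0,0,-0.12],[0,0,0,0,0,-0.12],[0,0,0,0,0,-0.12],[0,0,0,0,0,-0.12],[0,0,0,0,0,-0.12],[0,0,0,0,0,-0.12]]' 1; python3 -m pendant '[[0.021,0.028,0,0,0,0],[0.021,0.028,0,0,0,0],[0.021,0.028,0,0,0,0],[0.021,0.028,0,0,0,0],[0.021,0.028,0,0,0,0],[0.021,0.028,0,0,0,0],[0.021,0.028,0,0,0,0],[0.021,0.028,0,0,0,0],[0,0,0,0,0,0],[0,0,0,0,0,0]]'
python3 - <<'E'
from h import *
s=r.read_state();print(s["qpos"].round(1),s["position"],s["orientation"])
cv2.imwrite("pics/w1.png",r.snapshot("wrist"))
for l in ("hook_grip","hook_bow"): print([(d['conf'],np.round(d['bbox'])) for d in r.look_for("wrist",l)])
E
```

```text
clock: 1.17
position: [0.5733, 0.0002, 0.2457]
orientation: [-180.0, -0.3, 168.7]
force: [-0.4, 0.6, 0.1]
gripper_width: 0.0852
clock: 2.0
position: [0.4473, 0.2614, 0.2442]
orientation: [-180.0, -0.3, 168.7]
force: [0.1, 0.0, 0.1]
gripper_width: 0.0855
[23.2 15.3 -4.9 70.1  0.2 34.5] [0.44729743 0.26140904 0.24416862] [-179.96407545   -0.32209818  168.70423338]
[(0.9, array([194.,   2., 288., 156.])), (0.58, array([305., 181., 346., 314.]))]
[(0.84, array([306., 184., 346., 313.])), (0.56, array([194.,   0., 286., 154.]))]
```

View pics/w1.png

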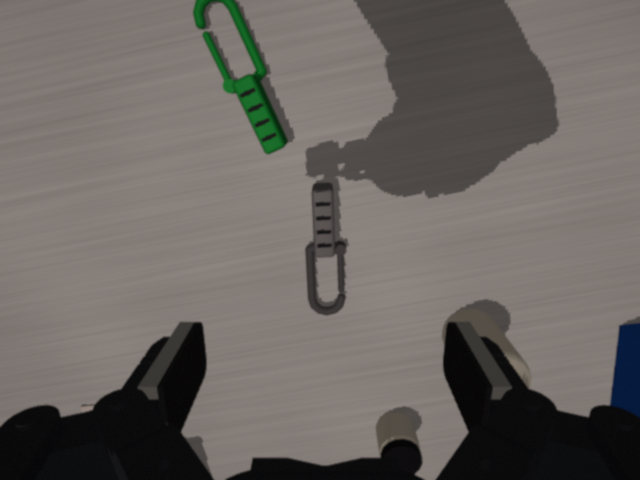

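```bash
python3 - <<'E'
from h import *
crop("pics/w1.png","pics/c4.png",290,170,365,325,3.8)
E
```

```text
(no output)
```

View pics/c4.png

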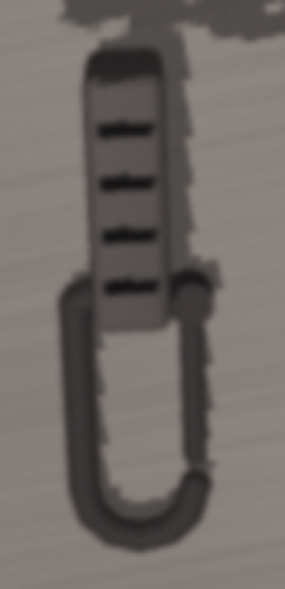

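```bash
python3 - <<'E'
from h import *
f=lambda p:(290+p[0]/3.8-.37,170+p[1]/3.8-.37)
c=[p2w("wrist",f(p),.034) for p in [(87,80),(163,79),(171,327),(98,328)]]
for q in c: print(q.round(4))
near=(c[0]+c[1])/2; far=(c[2]+c[3])/2
print("len",np.linalg.norm(far-near),"w",np.linalg.norm(c[0]-c[1]),np.linalg.norm(c[2]-c[3]))
g=(near+far)/2;v=far-near; print("grip",g,np.degrees(np.arctan2(v[1],v[0])))
sp=[p2w("wrist",f(p),.009) for p in [(73,320),(80,480)]]; ga=[p2w("wrist",f(p),.009) for p in [(194,330),(197,450)]]
bow=p2w("wrist",f((140,549)),.009)
for a in (sp,ga):
    v=a[1]-a[0]; print(np.degrees(np.arctan2(v[1],v[0])))
v=bow-g; print("bow",bow,np.hypot(*v[:2]),np.degrees(np.arctan2(v[1],v[0])))
# model overlay
for yaw in (-13,-12,-11,-10,-9,-8):
    a=np.radians(yaw);X=np.array([np.cos(a),np.sin(a)]);Y=np.array([-X[1],X[0]])
    P=lambda x,y,z:np.r_[g[:2]+x*X+y*Y,z]
    print(yaw,[np.round((w2p("wrist",P(*q))-[289.6,169.6])*3.8) for q in [(.098,0,.009),(.05,-.014,.009),(.05,.014,.009),(-.03,-.009,.034),(-.03,.009,.034)]])
E
```

```text
[0.4357 0.2529 0.034 ]
[0.4387 0.2689 0.034 ]
[0.4949 0.2596 0.034 ]
[0.4918 0.2434 0.034 ]
len 0.056923043527534196 w 0.01631467487435872 0.016500845219904213
grip [0.46526393 0.25616493 0.034     ] -9.508796910089416
-9.91717577816602
-9.541270473405612
bow [0.5620104  0.23887724 0.009     ] 0.09827890236878813 -10.131293307405423
-13 [array([121., 548.]), array([ 68., 372.]), array([182., 375.]), array([91., 71.]), array([175.,  74.])]
-12 [array([128., 548.]), array([ 72., 373.]), array([186., 374.]), array([89., 72.]), array([173.,  73.])]
-11 [array([134., 548.]), array([ 75., 374.]), array([189., 373.]), array([86., 73.]), array([170.,  72.])]
-10 [array([141., 548.]), array([ 79., 375.]), array([193., 372.]), array([84., 74.]), array([168.,  71.])]
-9 [array([148., 548.]), array([ 82., 376.]), array([197., 371.]), array([82., 74.]), array([166.,  71.])]
-8 [array([154., 548.]), array([ 86., 377.]), array([200., 370.]), array([79., 75.]), array([163.,  70.])]
```

Hook grip is at (0.465, 0.256) with yaw about -10°. The length and bow distance match the drawing. Next I descend with the gripper half open.

```bash
python3 -m pendant '[[-0.0187,-0.0016,0.01,0,0,-0.022],[0,0,0.035,0,0,0],[0,0,0.035,0,0,0],[0,0,0.035,0,0,0],[0,0,0.035,0,0,0],[0,0,0,0,0,0],[0,0,0,0,0,0]]' 0
python3 - <<'E'
from h import *
s=r.read_state();print(s["position"],s["orientation"],s["force"])
cv2.imwrite("pics/w2.png",r.snapshot("wrist"))
g=[.4653,.2562]
a=np.radians(-10);X=np.array([np.cos(a),np.sin(a)]);Y=np.array([-X[1],X[0]])
print([w2p("wrist",np.r_[g+x*X+y*Y,z]).round() for x,y,z in [(-.03,-.009,.034),(-.03,.009,.034),(.03,.009,.034),(.03,-.009,.034),(.098,0,.009)]])
E
```

```text
clock: 2.73
position: [0.4759, 0.2463, 0.0926]
orientation: [179.8, 0.2, 168.9]
force: [1.4, -0.0, 0.5]
gripper_width: 0.0428
[0.47591244 0.24628489 0.0925846 ] [179.82319418   0.24912584 168.86976817] [ 1.39818959 -0.00873409  0.53896684]
[array([319., 193.]), array([359., 192.]), array([359., 311.]), array([322., 312.]), array([340., 391.])]
```

View pics/w2.png

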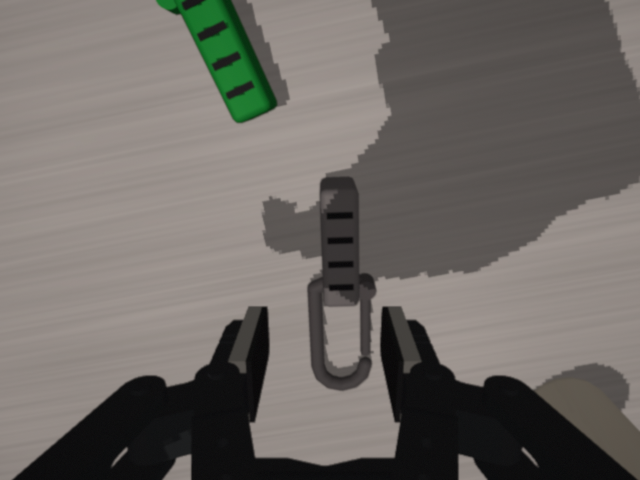

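```bash
python3 -m pendant '[[0.0123,0.0077,0.0,0,0,-0.018],[0,0,0,0,0,0],[0,0,0,0,0,0]]'
```

```text
clock: 3.03
position: [0.4677, 0.2572, 0.0979]
orientation: [179.6, 0.6, 169.9]
force: [0.8, 0.3, 0.6]
gripper_width: 0.0426
```

```bash
python3 -m pendant '[[0.0022,-0.0014,0.02,-0.006,-0.009,0],[0,0,0.02,0,0,0],[0,0,0.015,0,0,0],[0,0,0.005,0,0,0],[0,0,0,0,0,0]]'
```

```text
clock: 3.45
position: [0.4742, 0.2621, 0.0465]
orientation: [178.6, 2.1, 170.1]
force: [-0.1, -0.1, -0.7]
gripper_width: 0.0427
```

```bash
cat >> h.py <<'E'
def delta(pos=None,rpy=(180,0,170)):
    s=r.read_state(); A=R.from_euler('xyz',s["orientation"],degrees=True); B=R.from_euler('xyz',rpy,degrees=True)
    d=A.inv().apply(np.asarray(pos)-s["position"]) if pos is not None else np.zeros(3)
    print("pos",s["position"].round(4),"rpy",s["orientation"].round(2),"F",s["force"].round(2),"M",s["wrist_torque"].round(2),"w",round(s["gripper_width"],4))
    print("shift",d.round(4),"rot",(A.inv()*B).as_rotvec().round(4),"t",s["clock"])
E
python3 -c "
from h import *
delta((.465,.256,.047))"
```

```text
pos [0.4742 0.2621 0.0465] rpy [178.63   2.1  170.06] F [-0.15 -0.11 -0.65] M [-0.1   0.04  0.04] w 0.0427
shift [ 0.008  -0.0076 -0.0009] rot [0.0239 0.0367 0.0015] t 3.45
```

```bash
python3 -m pendant '[[0.008,-0.0076,0,0.024,0.037,0],[0,0,0,0,0,0],[0,0,0,0,0,0]]'; python3 -c "
from h import *
delta((.465,.256,.047))"
```

```text
clock: 3.7
position: [0.4671, 0.2575, 0.0498]
orientation: [179.9, 0.2, 170.2]
force: [0.5, 0.0, 0.7]
gripper_width: 0.0427
pos [0.4671 0.2575 0.0498] rpy [179.85   0.23 170.15] F [0.51 0.04 0.72] M [ 0.02 -0.01  0.03] w 0.0427
shift [ 0.0018 -0.0019  0.0028] rot [0.0025 0.0039 0.0027] t 3.7
```

```bash
python3 -m pendant '[[0.0018,-0.0019,0.009,0.0025,0.004,0.002],[0,0,0.009,0,0,0],[0,0,0,0,0,0],[0,0,0,0,0,0]]'; python3 -c "
from h import *
delta((.465,.256,.024))
cv2.imwrite('pics/w3.png',r.snapshot('wrist'))"
```

```text
clock: 4.03
position: [0.4679, 0.2574, 0.0327]
orientation: [179.7, 0.4, 170.0]
force: [0.9, 0.0, 0.4]
gripper_width: 0.0426
pos [0.4679 0.2574 0.0327] rpy [179.75   0.38 170.05] F [0.93 0.05 0.37] M [ 0.06  0.02 -0.05] w 0.0426
shift [ 0.0027 -0.0019  0.0087] rot [0.0044 0.0066 0.0008] t 4.0333
```

View pics/w3.png

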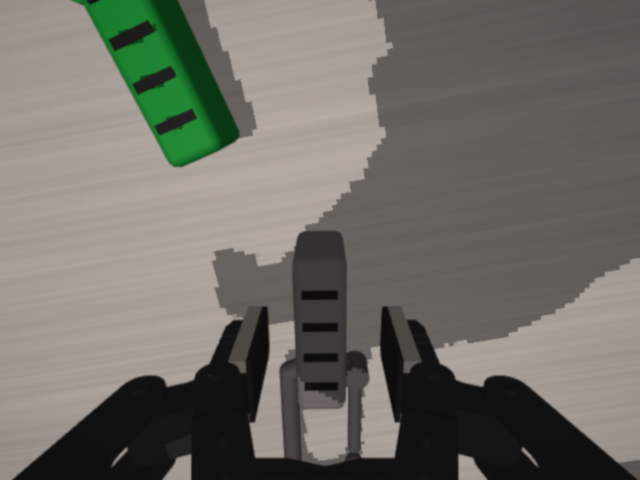

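```bash
python3 - <<'E'
from h import *
st=r.read_state()
for p in [(300,262),(343,262),(344,407),(300,407)]: print(p2w("wrist",p,.034).round(4))
E
python3 -m pendant '[[0.0027,-0.0015,0.006,0.004,0.006,0],[0,0,0.004,0,0,0],[0,0,0,0,0,0]]'; python3 -c "
from h import *
delta((.465,.256,.024))"
```

```text
[0.4343 0.2557 0.034 ]
[0.4367 0.2692 0.034 ]
[0.4931 0.2605 0.034 ]
[0.4902 0.2447 0.034 ]
clock: 4.33
position: [0.4645, 0.2562, 0.0217]
orientation: [-180.0, -0.0, 170.0]
force: [-0.5, 0.5, -0.7]
gripper_width: 0.043
pos [0.4645 0.2562 0.0217] rpy [-1.7999e+02 -1.0000e-02  1.7005e+02] F [-0.49  0.47 -0.66] M [ 0.03  0.06 -0.  ] w 0.043
shift [-0.0006 -0.0001 -0.0023] rot [-0.0002 -0.0002  0.0008] t 4.3333
```

```bash
python3 -m pendant '[[0,0,0,0,0,0],[0,0,0,0,0,0],[0,0,0,0,0,0],[0,0,0,0,0,0],[0,0,0,0,0,0],[0,0,0,0,0,0]]' -1; python3 -c "
from h import *
delta((.465,.256,.024))"
```

```text
clock: 4.83
position: [0.4641, 0.2561, 0.0213]
orientation: [-180.0, -0.1, 170.0]
force: [-0.0, -0.1, -1.4]
gripper_width: 0.0168
pos [0.4641 0.2561 0.0213] rpy [-1.7997e+02 -6.0000e-02  1.7005e+02] F [-0.03 -0.11 -1.38] M [ 0.04  0.03 -0.  ] w 0.0168
shift [-0.0009  0.0001 -0.0027] rot [-0.0005 -0.0011  0.0008] t 4.8333
```

```bash
python3 -m pendant '[[0,0,-0.02,0,0,0],[0,0,-0.03,0,0,0],[0,0,-0.03,0,0,0],[0,0,-0.02,0,0,0],[0,0,0,0,0,0],[0,0,0,0,0,0]]'; python3 - <<'E'
from h import *
delta()
st0=dict(position=np.array([5.74352504e-01, 7.35224857e-05, 2.47324114e-01]),orientation=np.array([-1.79877344e+02, -1.32087409e-02,  9.00009146e+01]))
f=lambda p:(330+p[0]/2.4-.3,100+p[1]/2.4-.3)
print("top",p2w("wrist",f((153,330)),.048,st0),"bot",p2w("wrist",f((132,288)),.0025,st0))
a=p2w("wrist",f((153,330)),.05,st0);b=p2w("wrist",f((275,337)),.05,st0);print("bar",np.degrees(np.arctan2(*(b-a)[1::-1])))
a=p2w("wrist",f((38,122)),.01,st0);b=p2w("wrist",f((298,142)),.01,st0);print("rail",np.degrees(np.arctan2(*(b-a)[1::-1])))
a=p2w("wrist",f((103,480)),.01,st0);b=p2w("wrist",f((236,490)),.01,st0);print("rail2",np.degrees(np.arctan2(*(b-a)[1::-1])))
crop("pics/scene0.png","pics/c5.png",230,250,340,380,4)
crop("pics/side0.png","pics/c6.png",350,210,450,300,6)
cv2.imwrite("pics/w4.png",r.snapshot("wrist"))
E
```

```text
clock: 5.33
position: [0.4603, 0.2544, 0.1215]
orientation: [-179.7, -0.5, 170.0]
force: [-0.0, -0.0, -2.9]
gripper_width: 0.0172
pos [0.4603 0.2544 0.1215] rpy [-179.67   -0.53  170.03] F [-0.04 -0.04 -2.89] M [ 0.   -0.   -0.02] w 0.0172
shift [0. 0. 0.] rot [-0.0058 -0.0093  0.0006] t 5.3333
top [ 0.6309583  -0.02638071  0.048     ] bot [ 0.62983561 -0.02463904  0.0025    ]
bar -3.49657664898924
rail -4.395113709220518
rail2 -4.78752674318297
```

View pics/c5.png

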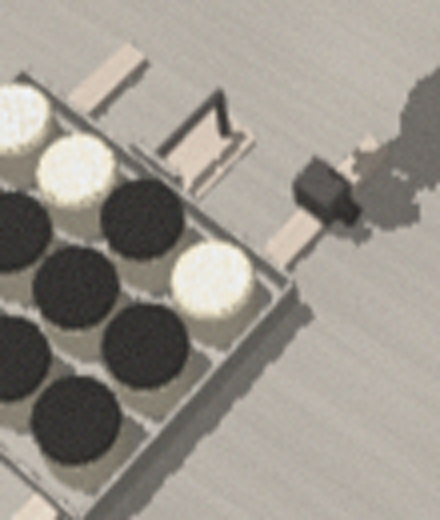

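View pics/c6.png

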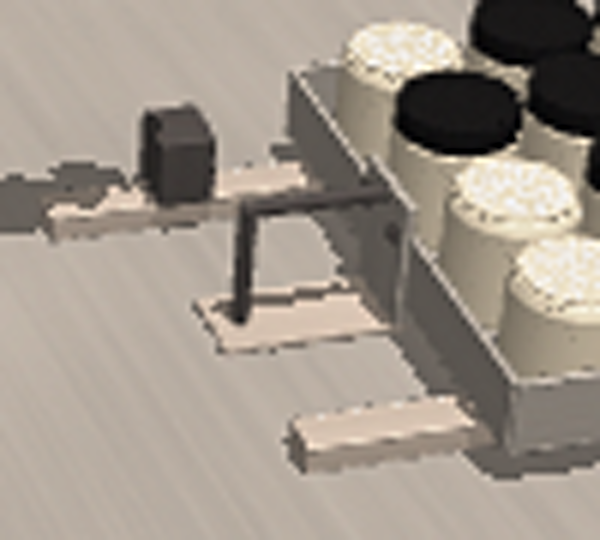

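View pics/w4.png

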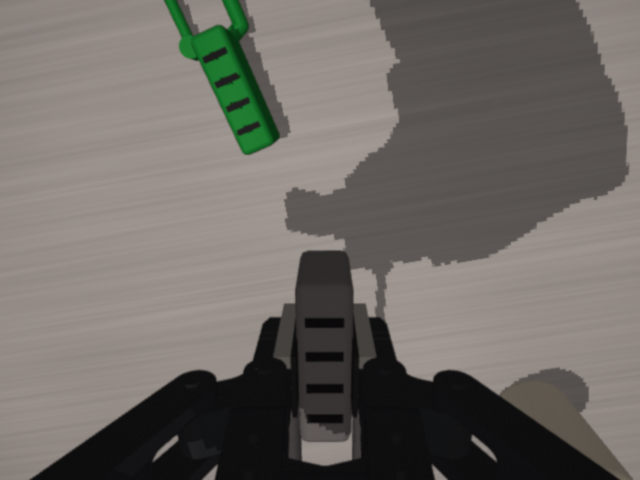

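```bash
python3 - <<'E'
from h import *
st0=dict(position=np.array([5.74352504e-01, 7.35224857e-05, 2.47324114e-01]),orientation=np.array([-1.79877344e+02, -1.32087409e-02,  9.00009146e+01]))
f=lambda p,o,s:(o[0]+(p[0]+.5)/s-.5,o[1]+(p[1]+.5)/s-.5)
for n,o,s,t,b in [("side",(350,210),6,(247,205),(240,316)),("scene",(230,250),4,(219,97),(227,131)),("wrist",(330,100),2.4,(153,331),(134,290))]:
    print(n,p2w(n,f(t,o,s),.048,st0).round(4),p2w(n,f(b,o,s),.003,st0).round(4))
for n,p in [("wrist",(403,160))]: pass
# rails in scene and side
for n,o,s,A,B in [("side",(350,210),6,(300,432),(465,398)),("side",(350,210),6,(240,207),(385,190)),("scene",(230,250),4,(135,45),(72,103)),("scene",(230,250),4,(219,97),(163,152))]:
    z=.05 if A in[(240,207),(219,97)] else .01
    v=p2w(n,f(B,o,s),z)-p2w(n,f(A,o,s),z);print(n,np.degrees(np.arctan2(v[1],v[0])))
E
```

```text
side [ 0.6323 -0.0286  0.048 ] [ 0.6342 -0.0254  0.003 ]
scene [ 0.6327 -0.0241  0.048 ] [ 0.6291 -0.0262  0.003 ]
wrist [ 0.631  -0.0267  0.048 ] [ 0.6306 -0.0253  0.003 ]
side -0.14988791909361623
side -6.313804298306379
scene -6.120231273566564
scene -5.535966142010628
```

```bash
python3 - <<'E'
from h import *
for p,z in [((222,208),.009),((250,183),.034),((199,231),.01),((170,215),.0)]: print(p,p2w("scene",p,z).round(3))
print(p2w("scene",(255,195),0).round(3))
delta((.5,.15,.12),(180,0,175.2)); delta((.562,-.062,.12),(180,0,175.2))
E
```

```text
(222, 208) [ 0.56  -0.272  0.009]
(250, 183) [ 0.476 -0.251  0.034]
(199, 231) [ 0.64  -0.271  0.01 ]
(170, 215) [ 0.642 -0.368 -0.   ]
[ 0.479 -0.238  0.   ]
pos [0.4605 0.2545 0.1214] rpy [-179.68   -0.52  170.03] F [-0.31 -0.28 -2.56] M [0.02 0.   0.04] w 0.0171
shift [-0.057  -0.0961  0.0014] rot [-0.0053 -0.0093 -0.0901] t 5.3833
pos [0.4605 0.2545 0.1214] rpy [-179.68   -0.52  170.03] F [-0.31 -0.28 -2.56] M [0.02 0.   0.04] w 0.0171
shift [-0.1547 -0.2942  0.0016] rot [-0.0053 -0.0093 -0.0901] t 5.3833
```

```bash
python3 -m pendant '[[0,0,-0.005,-0.005,-0.009,-0.09],[0,0,0,0,0,0],[-0.0128,-0.0307,0,0,0,0],[-0.0128,-0.0307,0,0,0,0],[-0.0128,-0.0307,0,0,0,0],[-0.0128,-0.0307,0,0,0,0],[-0.0128,-0.0307,0,0,0,0],[-0.0128,-0.0307,0,0,0,0],[-0.0128,-0.0307,0,0,0,0],[-0.0128,-0.0307,0,0,0,0],[-0.0128,-0.0307,0,0,0,0],[0,0,0,0,0,0]]'; python3 -c "
from h import *
delta((.5628,-.062,.12),(180,0,175.2))"
```

```text
clock: 6.38
position: [0.5437, -0.0422, 0.1041]
orientation: [-179.7, -1.7, 174.6]
force: [0.3, -0.3, -1.3]
gripper_width: 0.0174
pos [ 0.5437 -0.0422  0.1041] rpy [-179.7    -1.7   174.59] F [ 0.3  -0.28 -1.32] M [ 0.02 -0.08  0.04] w 0.0174
shift [-0.0204 -0.018  -0.0164] rot [-0.0051 -0.0297 -0.0107] t 6.3833
```

```bash
python3 -m pendant '[[-0.0204,-0.018,0,-0.005,-0.03,-0.01],[0,0,0,0,0,0],[0,0,0,0,0,0]]'; python3 -c "
from h import *
delta((.5628,-.062,.07),(180,0,175.2))
cv2.imwrite('pics/s5.png',r.snapshot('side'));cv2.imwrite('pics/w5.png',r.snapshot('wrist'));crop('pics/s5.png','pics/s5c.png',270,100,470,270,4)"
```

```text
clock: 6.63
position: [0.5598, -0.0649, 0.0974]
orientation: [179.9, -0.5, 174.5]
force: [-0.7, -0.5, -2.2]
gripper_width: 0.017
pos [ 0.5598 -0.0649  0.0974] rpy [179.92  -0.47 174.54] F [-0.67 -0.54 -2.18] M [ 0.08  0.11 -0.02] w 0.017
shift [-0.0029  0.0031  0.0274] rot [ 0.0015 -0.0082 -0.0115] t 6.6333
```

View pics/s5c.png

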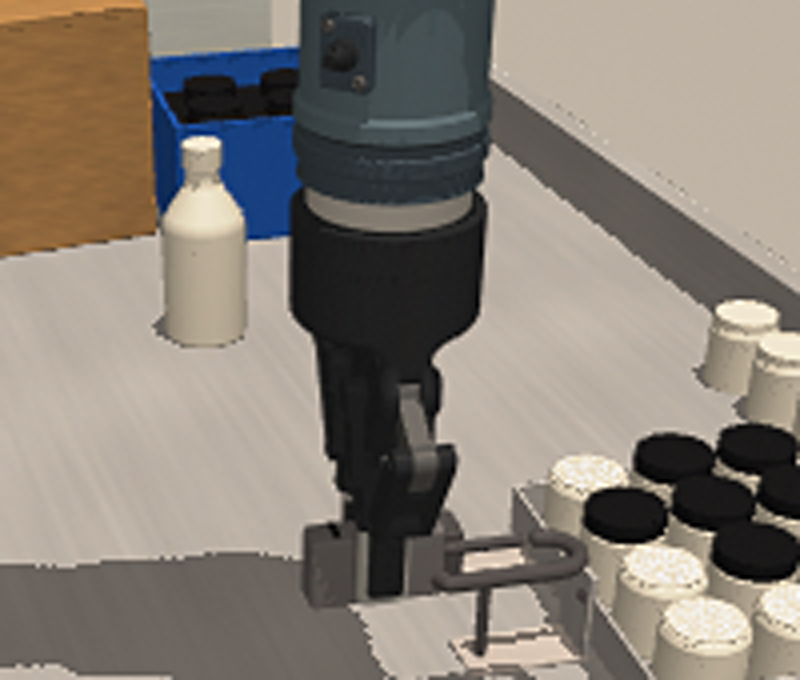

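View pics/w5.png

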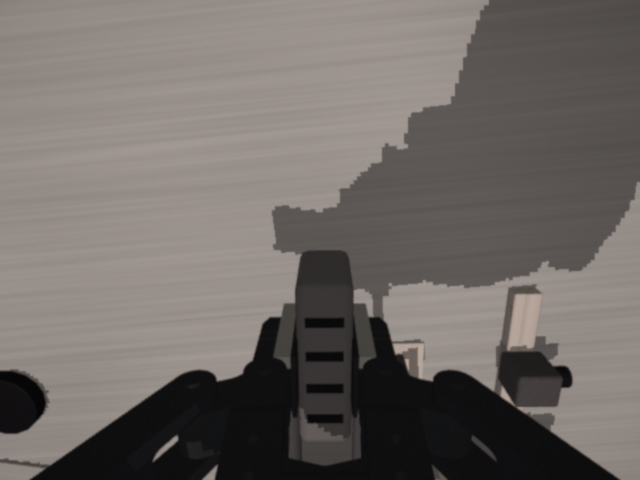

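```bash
python3 - <<'E'
from h import *
f=lambda p,o,s:(o[0]+(p[0]+.5)/s-.5,o[1]+(p[1]+.5)/s-.5)
s=r.read_state();print(s["position"])
yaw=np.radians(s["orientation"][2]-180);X=np.array([np.cos(yaw),np.sin(yaw)]);Y=np.array([-X[1],X[0]])
for p in [(586,555),(580,555),(455,579),(540,575)]:
    w=p2w("side",f(p,(270,100),4),s["position"][2]-.0123);d=w[:2]-s["position"][:2];print(p,w.round(4),"hook x,y",(d@X).round(4),(d@Y).round(4))
for p,z in [((485,590),.045),((480,652),.003)]:
    print(p2w("side",f(p,(270,100),4),z).round(4))
E
```

```text
[ 0.56013336 -0.06449672  0.09788856]
(586, 555) [ 0.6555 -0.0798  0.0856] hook x,y 0.0963 -0.0064
(580, 555) [ 0.653  -0.079   0.0856] hook x,y 0.0938 -0.0058
(455, 579) [ 0.5934 -0.0798  0.0856] hook x,y 0.0345 -0.0121
(540, 575) [ 0.6294 -0.0883  0.0856] hook x,y 0.0711 -0.0173
[ 0.6298 -0.0352  0.045 ]
[ 0.6338 -0.0266  0.003 ]
```

```bash
python3 - <<'E'
from h import *
st0=dict(position=np.array([5.74352504e-01, 7.35224857e-05, 2.47324114e-01]),orientation=np.array([-1.79877344e+02, -1.32087409e-02,  9.00009146e+01]))
f=lambda p:(330+(p[0]+.5)/2.4-.5,100+(p[1]+.5)/2.4-.5)
for p in [(103,448),(240,460),(98,475)]: print(p2w("wrist",f(p),.01,st0).round(4))
delta((.5638,-.0565,.045),(180,0,175.2))
E
```

```text
[ 0.6201 -0.0886  0.01  ]
[ 0.6749 -0.0938  0.01  ]
[ 0.6186 -0.1005  0.01  ]
pos [ 0.5601 -0.0645  0.0979] rpy [179.95  -0.41 174.64] F [-0.11  0.4  -1.69] M [0.05 0.01 0.01] w 0.0169
shift [-0.0033  0.0083  0.0529] rot [ 0.0009 -0.0071 -0.0098] t 6.7333
```

```bash
python3 -m pendant '[[-0.0033,0.009,0.01,0.001,-0.007,-0.01],[0,0,0.01,0,0,0],[0,0,0.01,0,0,0],[0,0,0.005,0,0,0],[0,0,0,0,0,0],[0,0,0,0,0,0]]'; python3 -c "
from h import *
delta((.5638,-.0555,.027),(180,0,175.2))"
```

```text
clock: 7.23
position: [0.5611, -0.0528, 0.0583]
orientation: [-180.0, -0.3, 175.3]
force: [-0.6, 0.4, -2.3]
gripper_width: 0.0172
pos [ 0.5611 -0.0528  0.0583] rpy [-179.99   -0.34  175.28] F [-0.56  0.37 -2.28] M [ 0.03 -0.02 -0.03] w 0.0172
shift [-0.0031 -0.0024  0.0312] rot [-0.0002 -0.006   0.0013] t 7.2333
```

```bash
python3 -m pendant '[[-0.0031,-0.0024,0.01,0,-0.006,0.001],[0,0,0.01,0,0,0],[0,0,0.007,0,0,0],[0,0,0,0,0,0],[0,0,0,0,0,0]]'; python3 -c "
from h import *
delta((.5638,-.0555,.026),(180,0,175.2))"
```

```text
clock: 7.65
position: [0.5641, -0.0557, 0.0306]
orientation: [-180.0, 0.0, 175.2]
force: [-0.3, -1.0, -1.5]
gripper_width: 0.0171
pos [ 0.5641 -0.0557  0.0306] rpy [-1.7997e+02  4.0000e-02  1.7519e+02] F [-0.34 -0.99 -1.46] M [-0.02  0.02  0.05] w 0.0171
shift [0.0004 0.0002 0.0046] rot [-0.0005  0.0006 -0.0002] t 7.65
```

```bash
python3 -m pendant '[[0,0,0.005,0,0,0],[0,0,0,0,0,0],[0,0,0,0,0,0]]'; python3 -c "
from h import *
delta((.5638,-.0555,.026),(180,0,175.2))
cv2.imwrite('pics/s6.png',r.snapshot('side'));crop('pics/s6.png','pics/s6c.png',320,180,450,290,6)
cv2.imwrite('pics/k6.png',r.snapshot('scene'));crop('pics/k6.png','pics/k6c.png',220,220,340,320,6)"
```

```text
clock: 7.9
position: [0.5645, -0.0557, 0.0259]
orientation: [-180.0, 0.1, 175.2]
force: [0.7, 0.5, -2.0]
gripper_width: 0.0173
pos [ 0.5645 -0.0557  0.0259] rpy [-1.7997e+02  7.0000e-02  1.7518e+02] F [ 0.72  0.45 -2.03] M [ 0.01  0.02 -0.02] w 0.0173
shift [ 0.0007  0.0002 -0.0001] rot [-0.0006  0.0012 -0.0003] t 7.9
```

View pics/s6c.png

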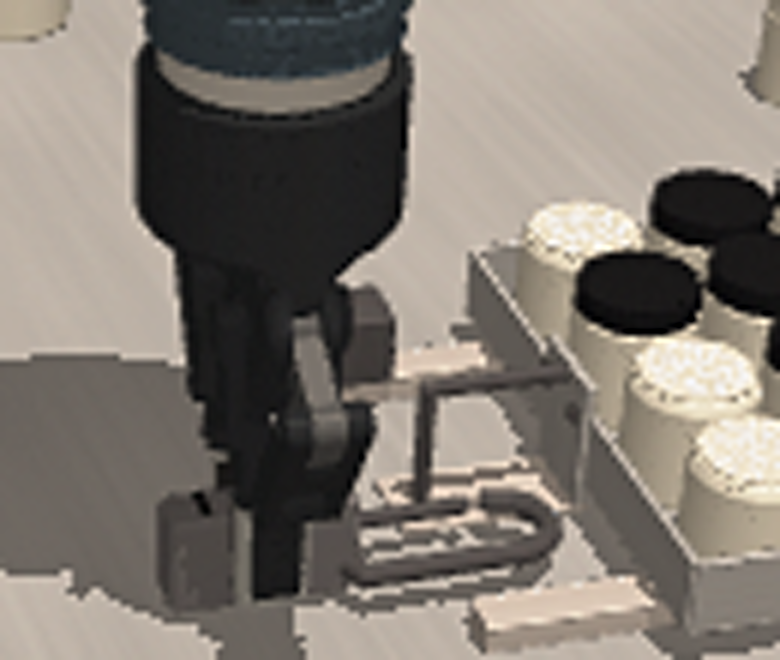

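View pics/k6c.png

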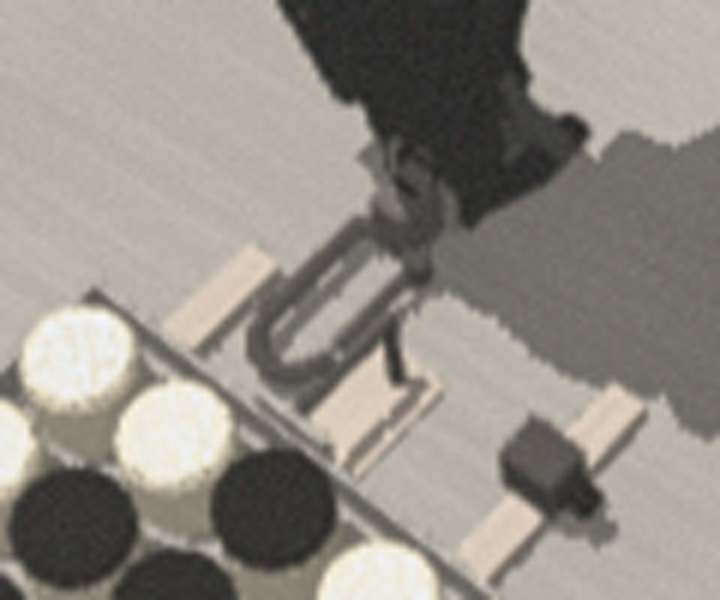

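```bash
python3 - <<'E'
from h import *
g=lambda q,o,s:((np.asarray(q)-o+.5)*s-.5).round(0)
s=r.read_state();p0=s["position"]
yaw=np.radians(s["orientation"][2]-180);X=np.array([np.cos(yaw),np.sin(yaw)]);Y=np.array([-X[1],X[0]])
P=lambda x,y,z:np.r_[p0[:2]+x*X+y*Y,z]
for n,o in (("side",(320,180)),("scene",(220,220))):
    print(n,"gap",g(w2p(n,P(.075,.014,p0[2]-.0123)),o,6),"bowtip",g(w2p(n,P(.098,0,p0[2]-.0123)),o,6))
    for x in (.062,.066,.07): print(x,[g(w2p(n,P(x,.035,z)),o,6) for z in (.003,.045)])
E
```

```text
side gap [469. 504.] bowtip [554. 519.]
0.062 [array([406., 500.]), array([414., 391.])]
0.066 [array([418., 498.]), array([426., 389.])]
0.07 [array([430., 497.]), array([438., 387.])]
scene gap [331. 355.] bowtip [257. 377.]
0.062 [array([401., 377.]), array([391., 320.])]
0.066 [array([394., 385.]), array([384., 328.])]
0.07 [array([386., 392.]), array([376., 336.])]
```

Both views agree: the leg stands about 65–66 mm along the hook and about 35 mm off in y, inside the 60–70 window. I'll close in gently.

```bash
python3 -m pendant '[[0,0.005,0,0,0,0],[0,0.004,0,0,0,0],[0,0.002,0,0,0,0],[0,0,0,0,0,0],[0,0,0,0,0,0]]'; python3 -c "
from h import *
delta((.5645,-.0557,.026),(180,0,175.2))"
```

```text
clock: 8.42
position: [0.5661, -0.0433, 0.0268]
orientation: [-180.0, 0.2, 175.2]
force: [1.1, 0.6, -2.6]
gripper_width: 0.017
pos [ 0.5661 -0.0433  0.0268] rpy [-1.7997e+02  1.6000e-01  1.7521e+02] F [ 1.08  0.56 -2.59] M [-0.01  0.05  0.  ] w 0.017
shift [ 0.0006 -0.0125  0.0008] rot [-0.0005  0.0028  0.0002] t 8.4167
```

```bash
for i in 1; do python3 -m pendant '[[0,0.002,0,0,0,0],[0,0,0,0,0,0]]'; python3 -m pendant '[[0,0.002,0,0,0,0],[0,0,0,0,0,0]]';python3 -m pendant '[[0,0.002,0,0,0,0],[0,0,0,0,0,0]]'; done
```

```text
clock: 8.58
position: [0.5664, -0.0411, 0.0269]
orientation: [-180.0, 0.2, 175.2]
force: [0.3, -0.1, -1.8]
gripper_width: 0.017
clock: 8.75
position: [0.5664, -0.0401, 0.027]
orientation: [-179.8, 0.2, 175.1]
force: [-0.8, -2.3, -2.4]
gripper_width: 0.0172
clock: 8.92
position: [0.5665, -0.039, 0.027]
orientation: [-179.7, 0.1, 175.1]
force: [-0.5, -2.6, -0.3]
gripper_width: 0.0171
```

```bash
python3 -m pendant '[[0,0.003,0,0,0,0],[0,0.003,0,0,0,0]]'; python3 -m pendant '[[0,0.003,0,0,0,0],[0,0.003,0,0,0,0]]'
```

```text
clock: 9.08
position: [0.5669, -0.0342, 0.027]
orientation: [-179.5, 0.1, 175.0]
force: [-0.3, -4.0, -2.3]
gripper_width: 0.0173
clock: 9.25
position: [0.568, -0.0292, 0.0271]
orientation: [-179.4, 0.2, 174.8]
force: [0.7, -6.7, -3.7]
gripper_width: 0.017
```

```bash
python3 -m pendant '[[0,0.0025,0,0,0,0]]'; python3 -m pendant '[[0,0.0025,0,0,0,0]]'; python3 -c "
from h import *
delta((.564,-.0258,.026),(180,0,175.2))
cv2.imwrite('pics/s7.png',r.snapshot('side'));crop('pics/s7.png','pics/s7c.png',320,180,450,290,6)
cv2.imwrite('pics/k7.png',r.snapshot('scene'));crop('pics/k7.png','pics/k7c.png',220,220,340,320,6)"
```

```text
clock: 9.33
position: [0.5685, -0.0275, 0.0271]
orientation: [-179.2, 0.2, 174.8]
force: [-0.6, -6.6, -3.4]
gripper_width: 0.0168
clock: 9.42
position: [0.5691, -0.0259, 0.027]
orientation: [-179.0, 0.3, 174.7]
force: [-0.1, -7.3, -2.1]
gripper_width: 0.0169
pos [ 0.5691 -0.0259  0.027 ] rpy [-179.05    0.27  174.72] F [-0.11 -7.29 -2.06] M [-1.45  0.04 -0.43] w 0.0169
shift [ 0.005  -0.0003  0.001 ] rot [-0.0166  0.0046 -0.0085] t 9.4167
```

View pics/s7c.png

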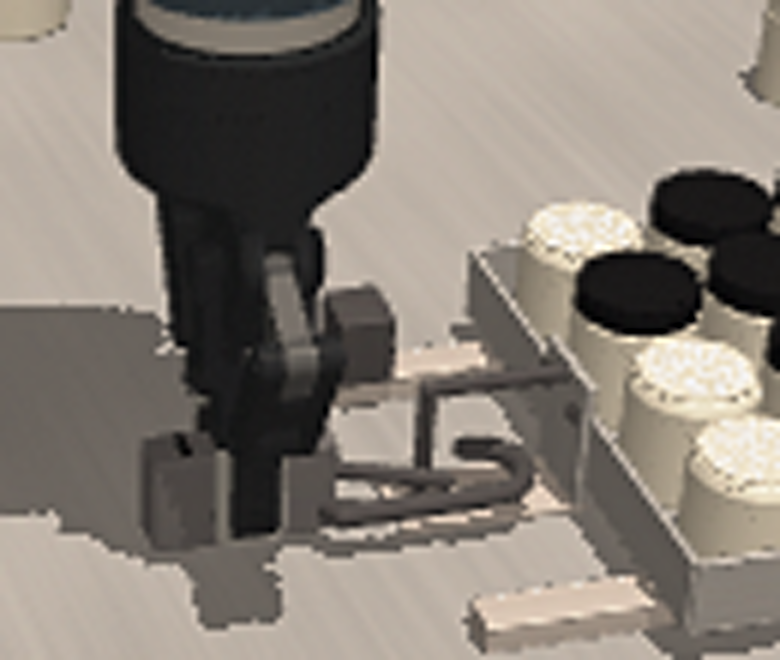

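View pics/k7c.png

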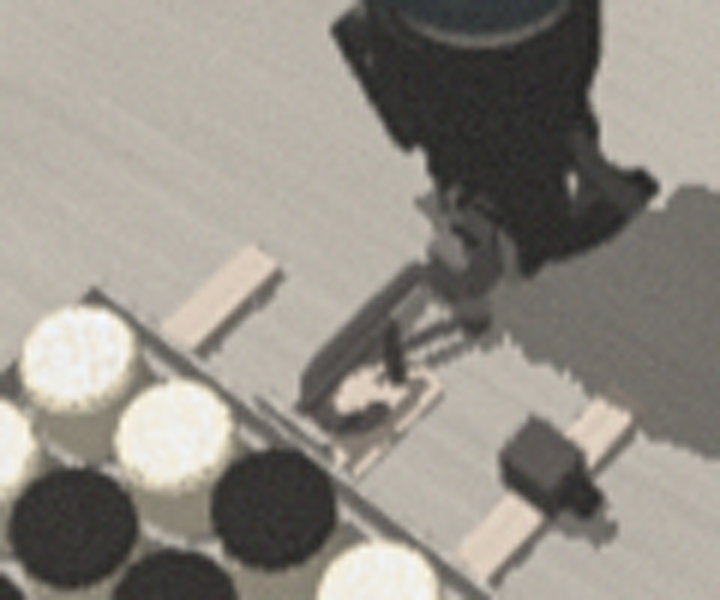

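The gate is fully in and the leg is inside the nose (side crop (425,465), nose end at (465,443)). Now I pull back to seat the leg in the bow.

```bash
python3 -m pendant '[[0.003,0.0013,0,0,0,0],[0.003,0.001,0,0,0,0]]'; python3 -m pendant '[[0.003,0.001,0,0,0,0],[0.003,0.001,0,0,0,0]]'
```

```text
clock: 9.68
position: [0.5649, -0.025, 0.0275]
orientation: [-178.7, 0.4, 174.6]
force: [1.9, -5.7, -3.0]
gripper_width: 0.0168
clock: 9.85
position: [0.5606, -0.0239, 0.028]
orientation: [-178.5, 0.6, 174.5]
force: [0.3, -4.5, -2.4]
gripper_width: 0.0169
```

```bash
python3 -m pendant '[[0.003,0.0005,0,0,0,0],[0.003,0,0,0,0,0]]'; python3 -m pendant '[[0.003,0,0,0,0,0],[0.003,0,0,0,0,0]]'
```

```text
clock: 10.02
position: [0.5542, -0.022, 0.0279]
orientation: [-178.6, 0.6, 174.5]
force: [-0.2, 0.3, -2.1]
gripper_width: 0.0172
clock: 10.18
position: [0.5477, -0.0191, 0.0276]
orientation: [-178.8, 0.6, 174.6]
force: [-0.4, 0.3, -2.2]
gripper_width: 0.0168
```

```bash
python3 -c "
from h import *
delta((.5447,-.0189,.026),(180,0,175.2))
cv2.imwrite('pics/s8.png',r.snapshot('side'));crop('pics/s8.png','pics/s8c.png',320,180,450,290,6)
cv2.imwrite('pics/k8.png',r.snapshot('scene'));crop('pics/k8.png','pics/k8c.png',220,220,340,320,6)"
```

```text
pos [ 0.5477 -0.0191  0.0276] rpy [-178.85    0.58  174.65] F [-0.43  0.27 -2.2 ] M [0.04 0.02 0.02] w 0.0168
shift [ 0.003  -0.      0.0016] rot [-0.0202  0.01   -0.0098] t 10.1833
```

View pics/s8c.png

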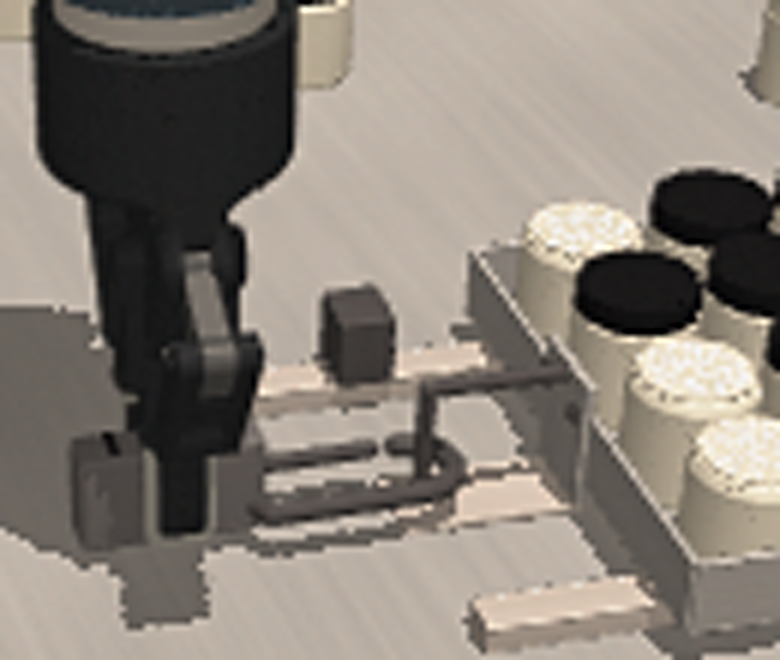

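View pics/k8c.png

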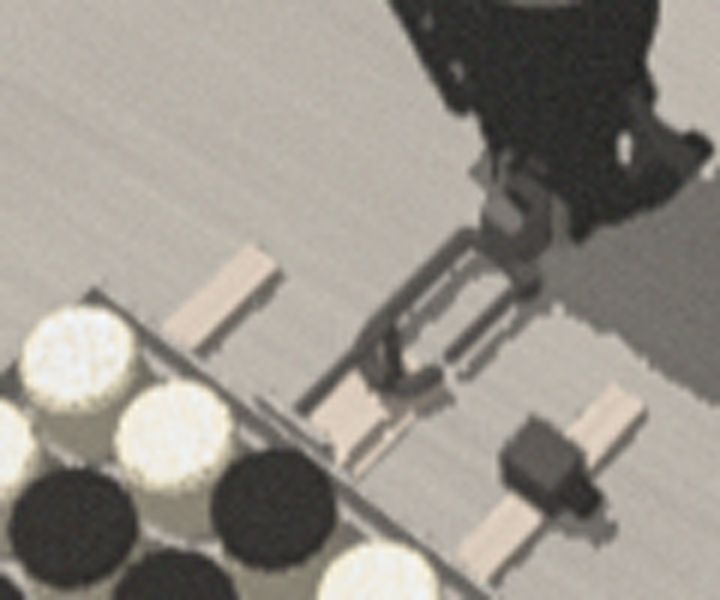

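Clipped: the gate is shut (side crop gate line (270–375,455) unbroken) and the leg stands in the bow at (425,450). Next I draw the tray slowly.

```bash
python3 -m pendant '[[0.0015,0,0,-0.02,0.01,-0.01],[0.0015,0,0,0,0,0],[0.0015,0,0,0,0,0]]'; for i in 1; do python3 -m pendant '[[0.0015,0,0,0,0,0],[0.0015,0,0,0,0,0],[0.0015,0,0,0,0,0]]'; python3 -m pendant '[[0.0015,0,0,0,0,0],[0.0015,0,0,0,0,0],[0.0015,0,0,0,0,0]]'; done; python3 -c "
from h import *
delta((.5447,-.0189,.026),(180,0,175.2))"
```

```text
clock: 10.53
position: [0.5452, -0.0186, 0.0283]
orientation: [179.9, 0.2, 175.3]
force: [3.3, -0.0, -5.1]
gripper_width: 0.0177
clock: 10.78
position: [0.5444, -0.0189, 0.0292]
orientation: [179.9, 0.6, 175.3]
force: [4.5, -1.3, -4.4]
gripper_width: 0.0173
clock: 11.03
position: [0.5409, -0.0187, 0.0296]
orientation: [179.9, 0.7, 175.3]
force: [4.2, -1.4, -5.0]
gripper_width: 0.0169
pos [ 0.5409 -0.0187  0.0296] rpy [179.87   0.74 175.29] F [ 4.2  -1.42 -5.02] M [-0.14 -0.51  0.01] w 0.0169
shift [-0.0038  0.0001  0.0036] rot [0.0022 0.0129 0.0016] t 11.0333
```

```bash
python3 -m pendant '[[0.002,0,0.001,0,0.006,0],[0.002,0,0.001,0,0.006,0],[0.002,0,0.0006,0,0.003,0],[0.002,0,0.0005,0,0.002,0]]'; python3 -m pendant '[[0.002,0,0.0005,0,0.002,0],[0.002,0,0.0005,0,0.002,0],[0.002,0,0.0005,0,0.002,0],[0.002,0,0.0005,0,0.002,0]]'; python3 -c "
from h import *
delta((.5447,-.0189,.026),(180,0,175.2))
cv2.imwrite('pics/s9.png',r.snapshot('side'));crop('pics/s9.png','pics/s9c.png',300,180,450,290,5)"
```

```text
clock: 11.37
position: [0.5356, -0.0184, 0.0285]
orientation: [179.9, 0.1, 175.3]
force: [5.0, -0.9, -1.2]
gripper_width: 0.0172
clock: 11.7
position: [0.5293, -0.0179, 0.0278]
orientation: [179.9, -0.1, 175.3]
force: [4.1, -1.2, -0.1]
gripper_width: 0.017
pos [ 0.5293 -0.0179  0.0278] rpy [ 1.799e+02 -1.400e-01  1.753e+02] F [ 4.06 -1.16 -0.08] M [-0.18 -1.05 -0.  ] w 0.017
shift [-0.0155  0.0003  0.0018] rot [ 0.0017 -0.0024  0.0018] t 11.7
```

View pics/s9c.png

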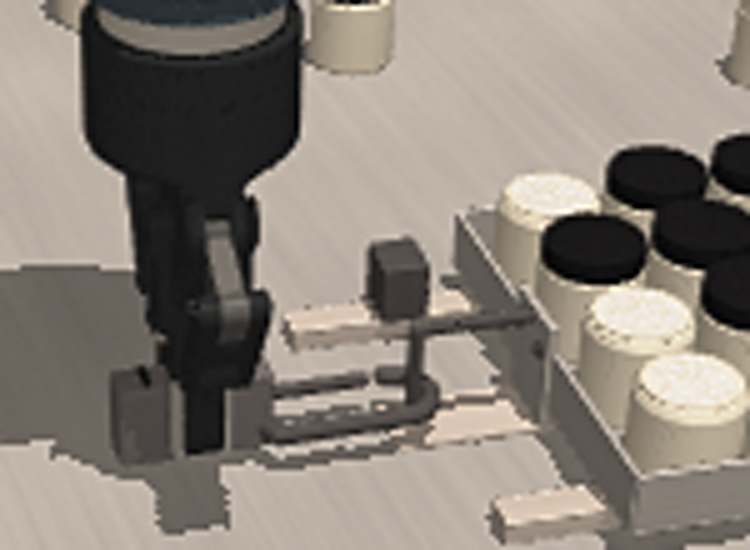

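```bash
python3 -m pendant '[[0.002,0,0.0002,0,0.001,0],[0.002,0,0.0002,0,0,0],[0.002,0,0.0002,0,0.001,0],[0.002,0,0.0002,0,0,0]]'; python3 -m pendant '[[0.002,0,0.0002,0,0.001,0],[0.002,0,0.0002,0,0,0],[0.002,0,0.0002,0,0.001,0]]';  python3 -m pendant '[[0.0015,0,0.0002,0,0.001,0],[0.0015,0,0.0002,0,0,0],[0.0015,0,0.0002,0,0.001,0]]'; python3 -c "
from h import *
delta((.5447,-.0189,.026),(180,0,175.2))
cv2.imwrite('pics/s10.png',r.snapshot('side'));crop('pics/s10.png','pics/s10c.png',300,180,450,290,5)"
```

```text
clock: 12.08
position: [0.5201, -0.0172, 0.0267]
orientation: [179.9, -0.3, 175.3]
force: [4.6, -0.2, -0.2]
gripper_width: 0.017
clock: 12.33
position: [0.5136, -0.0167, 0.0263]
orientation: [179.9, -0.4, 175.3]
force: [3.5, -0.3, 0.2]
gripper_width: 0.0171
clock: 12.58
position: [0.5084, -0.0163, 0.0257]
orientation: [179.9, -0.5, 175.3]
force: [4.3, -1.0, 0.7]
gripper_width: 0.0168
pos [ 0.5084 -0.0163  0.0257] rpy [179.91  -0.54 175.3 ] F [ 4.28 -1.01  0.69] M [-0.21 -1.05 -0.04] w 0.0168
shift [-0.0364  0.0003 -0.0006] rot [ 0.0016 -0.0094  0.0017] t 12.5833
```

View pics/s10c.png

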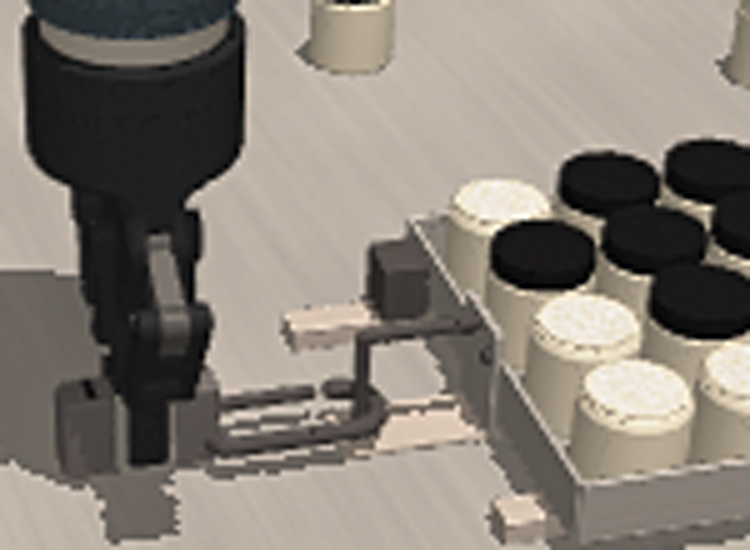

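The block is nearly met (side crop (428,280)). I'll go on with smaller steps.

```bash
python3 -m pendant '[[0.0012,0,-0.0003,0,-0.005,0],[0.0012,0,0,0,-0.003,0]]'; python3 -m pendant '[[0.0012,0,0,0,0,0],[0.0012,0,0,0,0,0]]';  python3 -m pendant '[[0.0012,0,0,0,0,0],[0.0012,0,0,0,0,0]]'; python3 -m pendant '[[0.0012,0,0,0,0,0],[0.0012,0,0,0,0,0]]'
```

```text
clock: 12.8
position: [0.507, -0.0162, 0.0255]
orientation: [179.9, 0.0, 175.3]
force: [8.5, -0.8, -3.4]
gripper_width: 0.0173
clock: 12.97
position: [0.507, -0.0162, 0.0256]
orientation: [179.9, 0.3, 175.3]
force: [8.0, -0.8, -4.1]
gripper_width: 0.017
clock: 13.13
position: [0.5069, -0.0162, 0.0255]
orientation: [179.9, 0.6, 175.3]
force: [9.0, -1.6, -5.0]
gripper_width: 0.0169
clock: 13.3
position: [0.5068, -0.0162, 0.0251]
orientation: [179.8, 0.8, 175.3]
force: [8.9, -0.8, -5.0]
gripper_width: 0.0172
```

Stop felt: no motion at x=0.507 and the force is up from 4 to 9 N. Now I build the proving pull.

```bash
python3 -m pendant '[[0.0016,0,0,0,0.006,0],[0.0016,0,0,0,0.005,0]]'; python3 -m pendant '[[0.002,0,0,0,0.005,0],[0.002,0,0,0,0.004,0]]'
```

```text
clock: 13.47
position: [0.5069, -0.0162, 0.0252]
orientation: [179.8, 0.5, 175.3]
force: [8.6, -1.2, -3.3]
gripper_width: 0.0172
clock: 13.63
position: [0.5069, -0.0163, 0.0256]
orientation: [179.8, 0.4, 175.3]
force: [9.0, -1.0, -5.5]
gripper_width: 0.0169
```

```bash
python3 -m pendant '[[0.0025,0,0.0003,0,0.003,0],[0.0025,0,0.0003,0,0.003,0]]'; python3 -m pendant '[[0.0028,0,0.0003,0,0.003,0],[0.0028,0,0.0003,0,0.003,0]]'
```

```text
clock: 13.8
position: [0.5068, -0.0163, 0.0255]
orientation: [179.8, 0.6, 175.3]
force: [10.9, -0.7, -6.4]
gripper_width: 0.0171
clock: 13.97
position: [0.5068, -0.0163, 0.0254]
orientation: [179.7, 0.8, 175.4]
force: [11.5, -0.4, -7.9]
gripper_width: 0.0168
```

```bash
python3 -m pendant '[[0.0033,0,0.0003,0,0.006,0],[0.0033,0,0.0003,0,0.006,0]]'; python3 -m pendant '[[0.0036,0,0.0003,0,0.006,0],[0.0036,0,0.0003,0,0.006,0],[0.0036,0,0.0003,0,0.006,0]]'
```

```text
clock: 14.13
position: [0.5067, -0.0164, 0.0254]
orientation: [179.7, 0.8, 175.4]
force: [11.8, -1.1, -7.5]
gripper_width: 0.0173
clock: 14.38
position: [0.5067, -0.0165, 0.0254]
orientation: [179.7, 0.8, 175.4]
force: [13.2, -0.3, -8.3]
gripper_width: 0.0174
```

```bash
python3 -m pendant '[[0.004,0,0.0006,0,0.006,0],[0.004,0,0.0006,0,0.006,0],[0.004,0,0.0006,0,0.006,0]]'; python3 -m pendant '[[0.004,0,0.0006,0,0.006,0],[0.004,0,0.0006,0,0.006,0],[0.004,0,0.0006,0,0.006,0]]';python3 -m pendant '[[0.004,0,0.0006,0,0.006,0],[0.004,0,0.0006,0,0.006,0],[0.004,0,0.0006,0,0.006,0]]';python3 -m pendant '[[0.004,0,0.0006,0,0.006,0],[0.004,0,0.0006,0,0.006,0],[0.004,0,0.0006,0,0.006,0]]'; python3 -c "
from h import *
delta((.5067,-.0165,.025),(180,0,175.3))
cv2.imwrite('pics/s11.png',r.snapshot('side'));crop('pics/s11.png','pics/s11c.png',300,180,450,290,5)"
```

```text
clock: 14.63
position: [0.5067, -0.0165, 0.0251]
orientation: [179.6, 1.0, 175.5]
force: [13.3, 0.2, -6.8]
gripper_width: 0.017
clock: 14.88
position: [0.5066, -0.0166, 0.0248]
orientation: [179.5, 1.2, 175.5]
force: [13.3, -0.2, -8.9]
gripper_width: 0.0176
clock: 15.13
position: [0.5066, -0.0167, 0.0245]
orientation: [179.5, 1.4, 175.5]
force: [14.0, -0.7, -7.6]
gripper_width: 0.0173
clock: 15.38
position: [0.5066, -0.0168, 0.0243]
orientation: [179.4, 1.5, 175.6]
force: [13.1, -1.4, -7.7]
gripper_width: 0.0171
pos [ 0.5066 -0.0168  0.0243] rpy [179.39   1.54 175.59] F [13.05 -1.4  -7.75] M [-0.13 -2.08 -0.02] w 0.0171
shift [-0.0001  0.0003 -0.0007] rot [0.0107 0.0268 0.0053] t 15.3833
```

View pics/s11c.png

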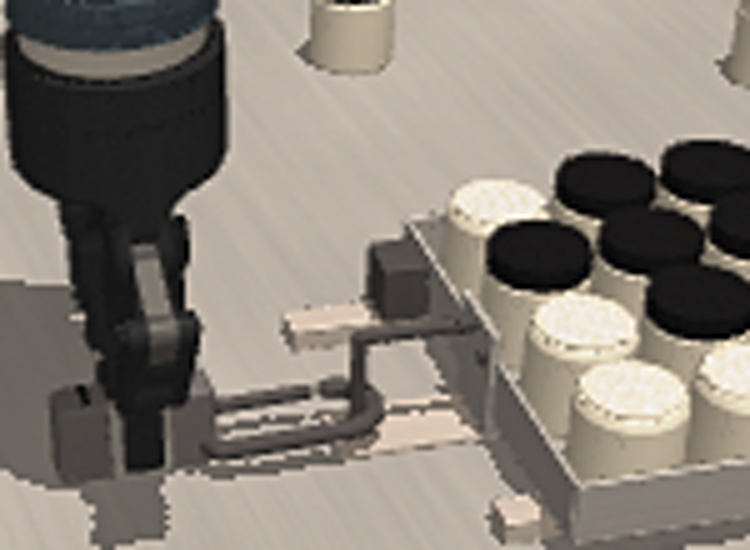

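```bash
python3 -m pendant '[[0.0045,0,0,0,0.008,0],[0.0045,0,0,0,0.008,0],[0.0046,0,0,0,0.008,0]]'; python3 -m pendant '[[0.0048,0,0,0.001,0.008,0],[0.0048,0,0,0.001,0.008,0],[0.0048,0,0,0.001,0.008,0],[0.0048,0,0,0.001,0.008,0]]';python3 -m pendant '[[0.0048,0,0,0.001,0.008,0],[0.0048,0,0,0.001,0.008,0],[0.0048,0,0,0.001,0.008,0],[0.0048,0,0,0.001,0.008,0]]'
```

```text
clock: 15.68
position: [0.5065, -0.017, 0.0256]
orientation: [179.3, 1.5, 175.6]
force: [16.7, -0.8, -12.4]
gripper_width: 0.0172
clock: 16.02
position: [0.5065, -0.0169, 0.0275]
orientation: [179.4, 1.6, 175.7]
force: [15.8, -0.3, -11.3]
gripper_width: 0.0168
clock: 16.35
position: [0.5065, -0.0171, 0.0291]
orientation: [179.5, 1.7, 175.8]
force: [15.6, -0.4, -11.5]
gripper_width: 0.0172
```

Pull held at 13–16.7 N for over 1.7 s, and the position is unchanged. Now I slacken, level and lower.

```bash
python3 -m pendant '[[0,0,0,0,0,0],[-0.002,0,0,0,0,0],[-0.001,0,0,0,0,0],[0,0,0,0,0,0]]'; python3 -c "
from h import *
delta((.5085,-.017,.025),(180,0,175.4))"
```

```text
clock: 16.68
position: [0.5068, -0.0167, 0.0273]
orientation: [179.5, 1.3, 175.8]
force: [5.0, -1.2, -0.4]
gripper_width: 0.0168
pos [ 0.5068 -0.0167  0.0273] rpy [179.51   1.33 175.84] F [ 4.95 -1.18 -0.43] M [-0.16 -1.05 -0.04] w 0.0168
shift [-0.0016 -0.0002  0.0023] rot [0.0087 0.0232 0.0077] t 16.6833
```

```bash
python3 -m pendant '[[-0.003,0,0,0.004,0.012,0.004],[-0.002,0,0,0.004,0.011,0.004],[0,0,0,0,0,0],[0,0,0,0,0,0]]'; python3 -c "
from h import *
delta((.5105,-.017,.022),(180,0,175.4))
cv2.imwrite('pics/s12.png',r.snapshot('side'));crop('pics/s12.png','pics/s12c.png',300,180,450,290,5)"
```

```text
clock: 17.02
position: [0.5074, -0.0163, 0.0257]
orientation: [180.0, -0.6, 175.3]
force: [3.0, -0.6, -1.0]
gripper_width: 0.0168
pos [ 0.5074 -0.0163  0.0257] rpy [179.98  -0.63 175.35] F [ 2.96 -0.59 -0.99] M [-0.11 -0.55 -0.03] w 0.0168
shift [-0.0032 -0.0004  0.0036] rot [ 0.0004 -0.011  -0.0009] t 17.0167
```

View pics/s12c.png

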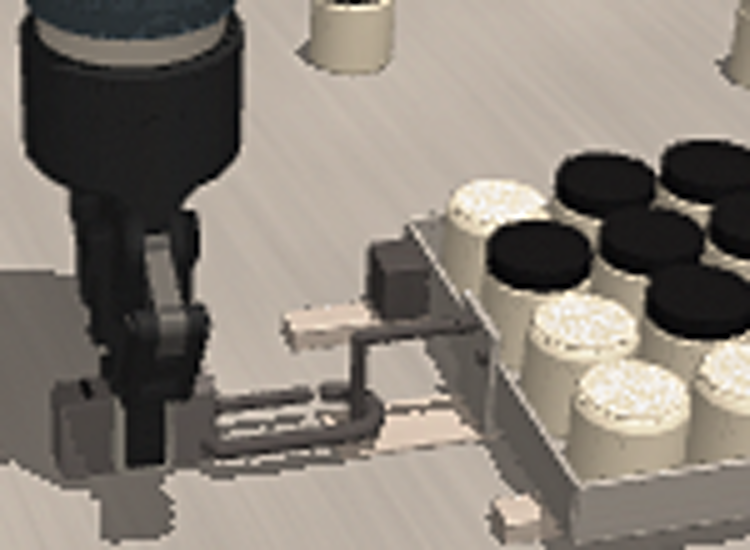

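```bash
python3 -m pendant '[[-0.003,0,0.0015,0,-0.008,0],[0,0,0.0015,0,-0.003,0],[0,0,0.0008,0,0,0],[0,0,0,0,0,0]]'; python3 -c "
from h import *
delta((.5105,-.017,.0213),(180,0,175.4))"
```

```text
clock: 17.4
position: [0.5085, -0.0161, 0.0215]
orientation: [180.0, -0.1, 175.4]
force: [0.6, 0.1, -0.1]
gripper_width: 0.0168
pos [ 0.5085 -0.0161  0.0215] rpy [ 1.7996e+02 -1.3000e-01  1.7537e+02] F [ 0.64  0.13 -0.11] M [-0.03 -0.2   0.03] w 0.0168
shift [-0.0021 -0.0007  0.0002] rot [ 0.0007 -0.0022 -0.0006] t 17.4
```

```bash
python3 -m pendant '[[-0.001,0,0.0006,0,0,0],[0,0,0,0,0,0]]'; python3 -m pendant '[[0,0,0,0,0,0],[0,0,0,0,0,0],[0,0,0,0,0,0],[0,0,0,0,0,0],[0,0,0,0,0,0]]' 0; python3 -c "
from h import *
delta((.5105,-.017,.0213),(180,0,175.4))
cv2.imwrite('pics/s13.png',r.snapshot('side'));crop('pics/s13.png','pics/s13c.png',300,180,450,290,5)"
```

```text
clock: 17.57
position: [0.5081, -0.0161, 0.0216]
orientation: [180.0, -0.2, 175.4]
force: [0.5, -0.6, -2.6]
gripper_width: 0.0173
clock: 17.98
position: [0.5069, -0.0159, 0.0211]
orientation: [180.0, -0.3, 175.4]
force: [-0.9, -0.1, -0.0]
gripper_width: 0.0425
pos [ 0.5069 -0.0159  0.0211] rpy [179.96  -0.32 175.36] F [-0.92 -0.13 -0.03] M [-0.   -0.    0.01] w 0.0425
shift [-0.0037 -0.0008 -0.0002] rot [ 0.0007 -0.0055 -0.0006] t 17.9833
```

View pics/s13c.png

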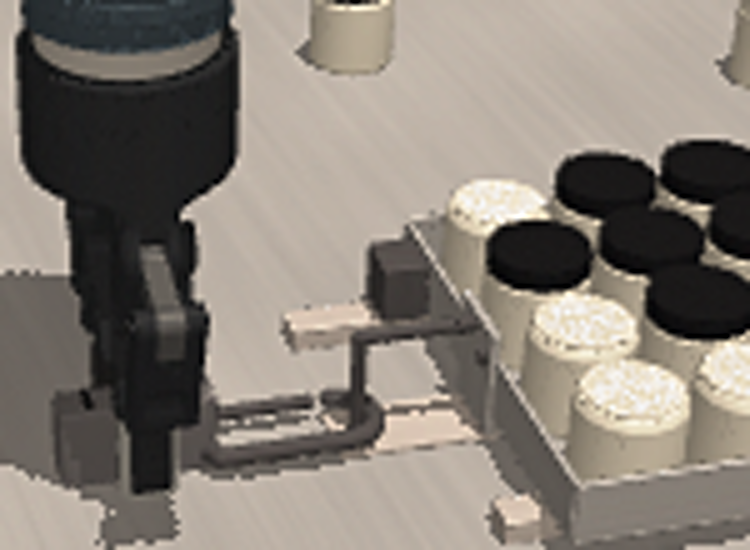

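Released, and the hook is down. I retreat straight up.

```bash
python3 -m pendant '[[0,0,-0.008,0,0,0],[0,0,-0.015,0,0,0],[0,0,-0.03,0,0,0],[0,0,-0.035,0,0,0],[0,0,-0.035,0,0,0],[0,0,-0.02,0,0,0],[0,0,0,0,0,0],[0,0,0,0,0,0]]'; python3 -c "
from h import *
delta()
cv2.imwrite('pics/s14.png',r.snapshot('side'));crop('pics/s14.png','pics/s14c.png',300,180,450,290,5)
cv2.imwrite('pics/w14.png',r.snapshot('wrist'))
cv2.imwrite('pics/k14.png',r.snapshot('scene'))"
```

```text
clock: 18.7
position: [0.5055, -0.0158, 0.1726]
orientation: [179.9, -0.5, 175.4]
force: [-0.2, -0.1, -0.3]
gripper_width: 0.0428
pos [ 0.5055 -0.0158  0.1726] rpy [179.94  -0.54 175.36] F [-0.23 -0.13 -0.26] M [ 0.   -0.02 -0.02] w 0.0428
shift [0. 0. 0.] rot [ 0.0006 -0.0094  0.0936] t 18.7
```

View pics/s14c.png

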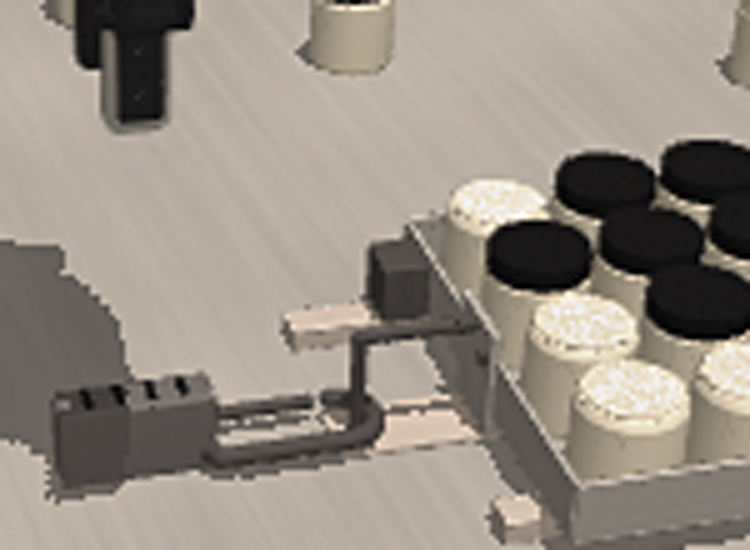

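View pics/w14.png

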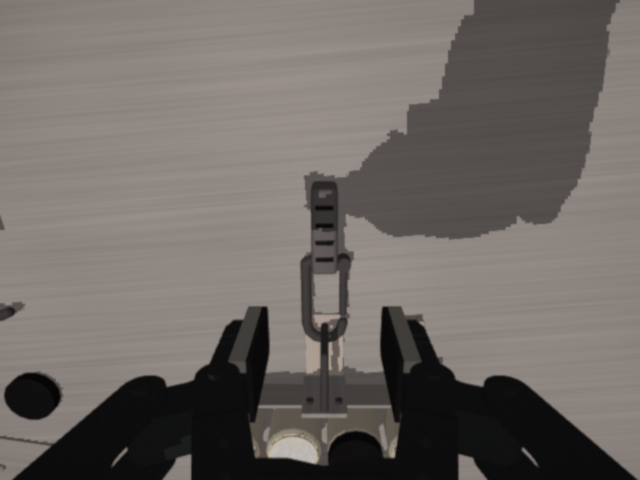

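View pics/k14.png

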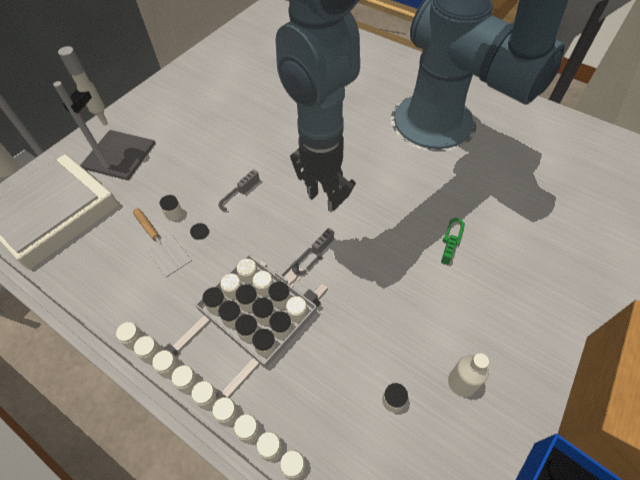

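```bash
python3 -c "
from rig import r
print(r.hand_in())"
```

```text
the job is handed in; nothing more can be done
None
```

The job is done and handed in at about 19 s on the robot's clock; `hand_in` reports no verdict.

- **Clipping:** I took the grey snap hook, not the green look-alike or the drag hook. I pressed its gate in against the eye's leg, which took about 7 N. I then drew back until the side force dropped to zero, and pictures showed the gate shut with the leg in the bow.
- **Drawing the tray:** Friction was about 4 N. After about 38 mm the tray stopped dead against the block and the force rose to 9 N.
- **Proving pull:** I pulled at 13–16.7 N for about 2 s, during which the tool moved less than 0.5 mm. The wrist force, including its vertical part, stayed at or under about 21 N in every reading I took. I read it only at the end of each move, so a brief peak between readings would not show.
- **Letting go:** I slackened, lowered the hook to the table and opened the gripper, then rose straight up, clear of everything.

The last pictures show the hook flat and still clipped with its gate shut, and the tray against the block. The drag hook, jars, lid, bottle and scraper look unmoved. The pull pitched the tool by up to 1.7°, which I levelled before release. No final check failed.

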